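Put the screwdriver away in the locked instrument case

ROBOT

A 6-joint arm with a two-finger parallel gripper is mounted at the origin on a cart in front of the work surface, level with it; the furniture and walls round the work are solid. World frame = base frame: x ahead of the robot, y to its left, z up, the work surface at z = 0. Lengths are in m, angles in rad, forces in N, time in s.
With the tool pointing down it reaches from about 0.25 to 0.725 m from the base axis. Payload 9.7 kg.
Tool frame: the origin (TCP) lies at the very end of the fingers, on their centre line; the grasp point (between the pads) lies 19 mm behind it (ctrl.grip_point_offset is the distance from the TCP to the grasp point, in m); y points along the fingers, x is the direction in which the jaws open and shut, and the axes are right-handed (so a half turn about y gives the same grasp; the last joint's range is limited). The gripper opens to 85 mm and grips with 20 to 120 N. Pads are 22 mm wide; open, the fingers measure 114 mm over their backs; the gripper's body (76 mm by 85 mm) begins 54 mm behind the grasp point. The pads swing forward as they close: fully open they stand 13 mm farther back than shut.
Start: joints at [0, 0.087, 0.176, 1.66, 0, 1.571], TCP at [0.55, -0, 0.193] pointing down, gripper open.
Joint ranges: [-3.13, 3.13], [-0.85, 1.81], [-1.15, 1.24], [-2.2, 2.28], [-1.44, 1.52], [-3.14, 3.14]. Speed limits (rad/s): [2.22, 2.22, 2.57, 3.14, 3.14, 3.14].

INTERFACE

Orientations are given as a unit quaternion [x, y, z, w].
In Python, from rig import ctrl gives the robot as it stands.
- The arm moves only by the shell command python3 -m handwheel 'ROWS' [FORCE]. ROWS is JSON, a list that holds one entry, the list of rows, each a list of 7 numbers: the shift along the tool's x, y, z in cm, then the turn, a rotation vector about the tool's x, y, z in rad, then the closure, from -1 (fully open) to 1 (shut), so that 0 is half open. In form: [[[dx, dy, dz, ax, ay, az, gripper], ...]]. A call has 1 to 12 rows; each row is the pose to reach, as a shift and turn from the pose measured when the call began, along the tool's axes at that moment; what a row does not reach only later rows make up. A row lasts 1/10 s, in which the tool goes at most 50 mm and 8.59 degrees, less where a joint would pass 70% of its speed; a pose out of reach is approached as far as the arm can. A call with a gripper value outside its range is refused whole. The fingers move at their own pace and stop on an object; FORCE is the grip in N (left out, the last holds). Time passes only in rows, so rows that repeat a pose let the fingers close. It gives the time, the measured TCP pose, the force and the opening at its end, in the units of the state.
- ctrl.read_state(): the state, without advancing time (a new reading comes with each control period).
- ctrl.snapshot(name): name is "scene" or "side" or "wrist"; returns the picture (384x512x3 uint8, red, green, blue); there is no depth.
- ctrl.get_calibration(name): a dict with "mtx" (3x3 intrinsics, pixels), "rvec" (rotation vector, rad) and "tvec" (3), from world to camera coordinates, as OpenCV has them; the wrist camera has in their place "hand_eye" (4x4, takes a point from camera to tool coordinates, whose origin is the TCP and whose axes are the tool frame's). Camera axes: x right, y down, z forward; pixel columns grow to the right and rows downward; lengths in m; the calibration is good to about 2 mm. A picture is of the moment at which its call begins: read the wrist's pose just before it. get_calibration takes no time and is no camera call.
- ctrl.finish_job(): hands the job in, once; it reports no verdict.
The state is a dict: "clock": time; "joint_pos": joint angles; "dq": joint speeds; "joint_efforts": joint torques, N m; "ee_pos": TCP position; "orientation": TCP orientation; "wrist_force": force on the tool from outside, world axes, zero at the start; "wrist_torque": the same for the moment, N m; "grip_width": finger opening in m.
Only numpy, scipy, OpenCV 4.12 (cv2) and the standard library are available. Lean on these libraries where they do the work, as an engineer would, in place of code of your own. Each camera call takes 0.05 s, during which the arm holds its last target. There are 200 camera calls.

TASK

Put the loose yellow screwdriver away in the instrument case: pull the red-knobbed bolt to unlock the blue hood, slide the hood fully open, and lay the screwdriver flat in the empty middle bay it covered, parallel to the screwdriver already stored there and with its handle at the same end. Let go of it, leave the hood open, and do not disturb the stored screwdriver, the dish or the timer.

Things in the scene. Friction and masses are not known exactly. Their poses are not given: they have to be found in the camera images.
- case: Low aluminium case fixed on the bench; origin at bench level, x -135 to +85, y -125 to +130 mm. +x: the way stored shafts point, away from the bolt; +y: the way the hood opens. Lanes run along x, floor 12 mm above the bench, lips up to 20 mm. Middle bay (under the hood at first): x -78 to 78, y -55 to 15. Stored-tool lane: y -121 to -62. The hood parks over y 45 to 125.
- bay_mid (a point): Centre of the floor of the middle bay, at (0, -20, 12) mm in the case frame; axes as the case.
- bolt (a joint): Steel lock bolt on the strip at the case's -x end; m, 0 = locked, grows as the bolt is pulled along the case's -x, stop at 0.034. Above 0.022 it no longer blocks the steel ear of the hood. It stays where it is left; friction about 1.2 N.
- bolt_knob (a point): Middle of the bolt's upright red knob, a cylinder of 17 mm diameter whose top is 13 mm above and underside 13 mm below this point (52 and 26 mm above the bench). Moves with the bolt. When locked it is at (-121, +36, 39) mm in the case frame.
- hood (a joint): Blue sliding hood, 172 x 80 mm, its top 41 mm above the bench; m, 0 = over the middle bay, grows as it slides along the case's +y, stop at 0.105 = fully open. Blocked near 0 until the bolt is pulled. It stays where it is left; friction about 1.5 N.
- hood_handle (a point): Middle of the black bar handle on the hood: bar 80 mm along the case's x, 14 mm wide along its y, 18 mm tall, top 64 mm above the bench, underside 46 mm. Moves with the hood; at hood = 0 it is at (0, -20, 55) mm in the case frame.
- driver_grip (a point): Centre of the loose screwdriver's yellow handle, half-way up: handle 63 long, 20 wide, 18 high, steel shaft 4 thick, 131 mm overall, 50 g, balanced in the handle. It lies on the bench left of the case. +y points from shaft to handle end, z up. From here the butt is 32 mm along +y, the shaft's tip 97 mm along -y.
- driver_tip (a point): The tip of the loose screwdriver's shaft, 9 mm above what the tool lies on; axes as driver_grip.
- stored_driver_grip (a point): Centre of the handle of the stored screwdriver (identical to the loose one), lying loose in the stored-tool lane, handle towards the case's -x (the bolt's end); axes as driver_grip.
- dish: Clear round dish, 60 mm diameter, 14 mm high, on the bench beyond the loose screwdriver; origin under its centre. Bystander.
- timer: Red timer, 78 x 62 x 17 mm, on the bench beyond the loose screwdriver; origin under its centre. Bystander.
Mind the look-alikes: they are no part of the job. What is shaped like the part that bears driver_grip but orange is not meant.

How it is judged:
On the way, in this order (a step that is already met when the one before it is completed fails the run):
1. the bolt is pulled clear of the hood's ear (value of joint bolt above 0.022 m), for 0.1 s.
2. the hood is fully open (value of joint hood above 0.097 m), for 0.1 s.
At the end, for the whole second after the job is handed in: Hood within 10 mm of its open stop; loose screwdriver flat on the middle bay's floor, not on the lips, within 10 degrees of the lane, handle at the bolt's end like the stored one; stored screwdriver moved under 15 mm, dish and timer under 30 mm (value of joint hood above 0.095 m and z of driver_grip in the frame of case between 0.016 and 0.025 m and angle between driver_grip's own y axis and vertical between 1.5 and 1.64 rad and angle between the y axis of driver_grip and the x axis of case, either way round below 0.17 rad and x of driver_grip in the frame of bay_mid between -0.08 and 0 m and x of driver_tip in the frame of bay_mid between 0 and 0.08 m and y of driver_grip in the frame of bay_mid between -0.035 and 0.035 m and y of driver_tip in the frame of bay_mid between -0.035 and 0.035 m and distance of stored_driver_grip from where it was at the start of the episode below 0.015 m and distance of each of dish, timer from where it was at the start of the episode below 0.03 m); the robot touches nothing.
It also fails if it takes over 61 s, if anything falls off the work surface, if the arm or the gripper's body presses on something with over 40 N, if the wrist force passes 120 N, or if a joint passes its speed limit or range.

## Working session

There is one attempt and no reset: what is moved stays moved. The work goes in short steps, Python scripts to look and compute and a shell command to move; the robot and the scene stay as the last step left them, time stands still between calls to the robot, and variables do not carry over. Pictures are saved under pics/ and viewed, about 8 in all and at most 12, crops included, and the job is handed in when it is done.

```bash
mkdir -p pics; ls
cat > h.py <<'E'
import numpy as np, cv2
from scipy.spatial.transform import Rotation as R
from rig import ctrl
def save(n,im): cv2.imwrite('pics/'+n+'.png',cv2.cvtColor(im,cv2.COLOR_RGB2BGR))
def cam(name,st=None):
    c=ctrl.get_calibration(name); K=np.array(c['mtx'],float)
    if 'rvec' in c:
        Rm=cv2.Rodrigues(np.array(c['rvec'],float))[0]; t=np.array(c['tvec'],float).ravel()
        return K,Rm.T,-Rm.T@t
    H=np.array(c['hand_eye']); T=np.eye(4); T[:3,:3]=R.from_quat(st['orientation']).as_matrix(); T[:3,3]=st['ee_pos']
    W=T@H; return K,W[:3,:3],W[:3,3]
def ray(C,uv):
    K,Rw,o=C; d=Rw@np.linalg.solve(K,[uv[0],uv[1],1.]); return o,d/np.linalg.norm(d)
def plane(C,uv,z):
    o,d=ray(C,uv); return o+d*(z-o[2])/d[2]
def tri(C1,a,C2,b):
    o1,d1=ray(C1,a);o2,d2=ray(C2,b)
    s=np.linalg.lstsq(np.c_[d1,-d2],o2-o1,rcond=None)[0]
    p,q=o1+d1*s[0],o2+d2*s[1]; return (p+q)/2,np.linalg.norm(p-q)
def proj(C,p):
    K,Rw,o=C; x=K@(Rw.T@(np.array(p)-o)); return x[:2]/x[2]
def blobs(im,lo,hi,amin=40):
    hsv=cv2.cvtColor(im,cv2.COLOR_RGB2HSV); m=cv2.inRange(hsv,np.array(lo),np.array(hi))
    n,l,s,c=cv2.connectedComponentsWithStats(m)
    return [(s[i,4],c[i].round(1),s[i,:4],l==i) for i in np.argsort(-s[:,4]) if i>0 and s[i,4]>=amin]
E
python3 - <<'E'
from h import *
st=ctrl.read_state(); print(st)
ims={n:ctrl.snapshot(n) for n in('scene','side','wrist')}
for n,i in ims.items(): np.save('pics/'+n+'0.npy',i); print(n,cam(n,st)[2], cam(n,st)[1][:,2], cam(n,st)[0][0,0])
a=np.hstack([ims['scene'],ims['side']]); b=np.hstack([ims['wrist'],0*ims['wrist']])
save('a0',ims['scene']);save('b0',ims['side']);
E
```

```text
pics
{'clock': 0.0, 'joint_pos': array([-3.33821903e-05,  8.74747861e-02,  1.75111678e-01,  1.65979624e+00,
        1.35302039e-05,  1.57078744e+00]), 'dq': array([-1.49459047e-04, -7.00024344e-05, -1.65332400e-03,  6.79338843e-04,
       -1.69013415e-03, -4.96011978e-04]), 'joint_efforts': array([ 7.68234549e-04, -5.20392072e+01,  4.64802504e+01,  1.63646933e-02,
        2.23589603e-05, -6.77332673e-05]), 'ee_pos': array([ 5.49713071e-01, -1.39736054e-05,  1.92063495e-01]), 'orientation': array([-7.07101823e-01,  4.90563132e-04,  4.73236357e-04,  7.07111411e-01]), 'wrist_force': array([ 0.46540512, -0.04861338,  0.96580454]), 'wrist_torque': array([-0.02148612,  0.02449283,  0.01632896]), 'grip_width': 0.08543749348452305}
scene [0.15699478 0.45222489 0.42177373] [ 0.50293902 -0.7571481  -0.4168682 ] 351.5257528528003
side [ 0.57740111 -1.2630109   0.58436861] [-0.01153142  0.90755325 -0.41977867] 478.0826536807598
wrist [0.5502993  0.0740935  0.37322952] [-0.00299619 -0.28716057 -0.95787777] 286.919765799544
```

View pics/a0.png

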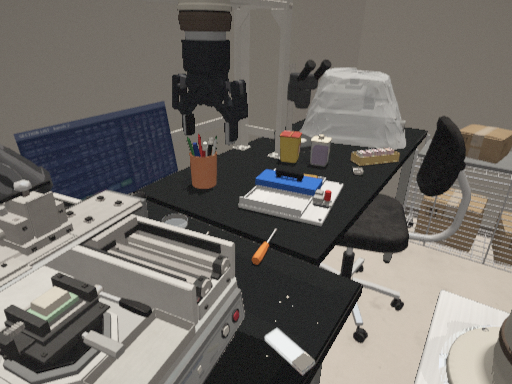

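View pics/b0.png

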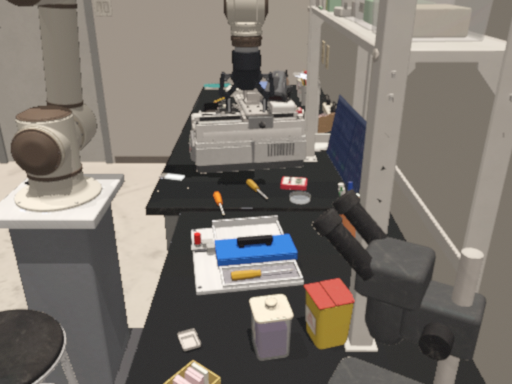

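The scene view shows the case with the hood, the bolt's red knob at (328,196) and the orange decoy at (263,250). The loose driver is hidden behind the machine. The side view shows the knob at (197,239), the hood handle at (255,241), the stored driver at (245,274), the loose yellow driver at (254,186), the orange decoy at (218,200), the timer at (294,184) and the dish at (300,198).

Run:
```python
from h import *
st=ctrl.read_state()
w=np.load('pics/wrist0.npy'); s=np.load('pics/side0.npy'); a=np.load('pics/scene0.npy'); save('w0',w)
S=cam('side');A=cam('scene')
for nm,uv,z in [('knob',(197,239),.039),('handle',(255,241),.055),('stored',(245,274),.021),('loose',(254,186),.009),('tipl',(267,198),.009),('timer',(294,184),.01),('dish',(300,198),.01)]: print(nm,plane(S,uv,z).round(3))
for n,im in(('side',s),('scene',a),('wrist',w)):
  for k,lo,hi in(('red',(0,170,90),(6,255,255)),('yel',(15,150,90),(28,255,255)),('or',(7,170,90),(14,255,255)),('blue',(100,180,80),(120,255,255))):
    for b in blobs(im,lo,hi,25)[:5]: print(n,k,b[0],b[1],b[2])
```

```text
knob [ 0.443 -0.33   0.039]
handle [ 0.574 -0.366  0.055]
stored [ 0.554 -0.441  0.021]
loose [0.57  0.031 0.009]
tipl [ 0.607 -0.052  0.009]
timer [0.689 0.043 0.01 ]
dish [ 0.699 -0.054  0.01 ]
side red 51 [196.9 238.2] [195 233   5  11]
side yel 1515 [329.5 324.1] [306 291  47  58]
side yel 179 [244.9 274.7] [232 271  28   9]
side yel 74 [250.9 183.8] [246 179  13  13]
side yel 41 [217.7 196.6] [215 192   6  10]
side or 43 [216.9 197.3] [213 191  10  14]
side blue 1437 [254.7 250.7] [216 235  81  30]
scene red 44 [327.5 195.2] [325 191   6  10]
scene red 42 [200.6 147.4] [198 136   7  20]
scene yel 98 [288.9 154.4] [281 147  17  16]
scene yel 67 [287.5 140.7] [281 136  16  12]
scene or 94 [259.4 256.5] [252 244  17  21]
scene blue 69 [285.9 187. ] [272 182  28  10]
scene blue 28 [262.6 182.2] [256 180  13   6]
wrist yel 432 [268.2 132.6] [253 110  31  50]
wrist yel 294 [194.4 205.7] [186 186  18  42]
wrist or 300 [196.7 201.4] [184 182  24  47]
```

View pics/w0.png

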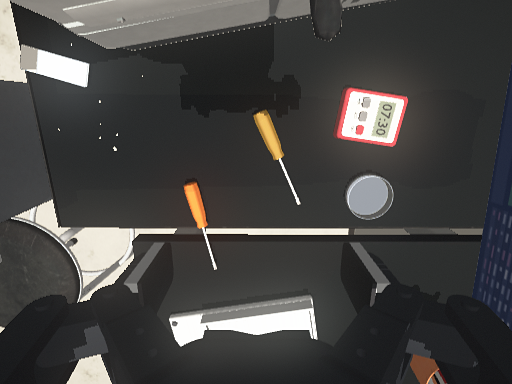

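The wrist view shows the loose yellow driver with its handle at (268,135) and tip at (298,203), plus the orange decoy, the timer and the dish. The near edge of the case is at the bottom, yawed about +9°. I'll move over the case for a close look.

```bash
python3 -m handwheel '[[[0,-4,-5,0,0,0,0],[-1,-8,-10,0,0,0,0],[-2,-8,-15,0,0,0,0],[-3,-8,-20,0,0,0,0],[-3,-8,-25,0,0,0,0],[-3,-8,-30,0,0,0,0],[-3,-8,-30,0,0,0,0],[-3,-8,-30,0,0,0,0],[-3,-8,-30,0,0,0,0]]]' 40
python3 - <<'E'
from h import *
st=ctrl.read_state(); w=ctrl.snapshot('wrist'); save('w1',w); np.save('pics/w1.npy',w); np.savez('pics/w1s',**{k:st[k] for k in('orientation','ee_pos')})
print(st['ee_pos'],st['joint_pos'])
E
```

```text
clock: 1.05
ee_pos: [0.5197, -0.3004, 0.2716]
orientation: [-0.707, 0.001, 0.0, 0.707]
wrist_force: [0.3, 0.2, 0.5]
grip_width: 0.0426
[ 0.51965258 -0.30036659  0.27163284] [-5.23950138e-01  2.67986364e-01  5.40341494e-01  1.84526519e+00
 -2.71770775e-04  1.04818201e+00]
```

View pics/w1.png

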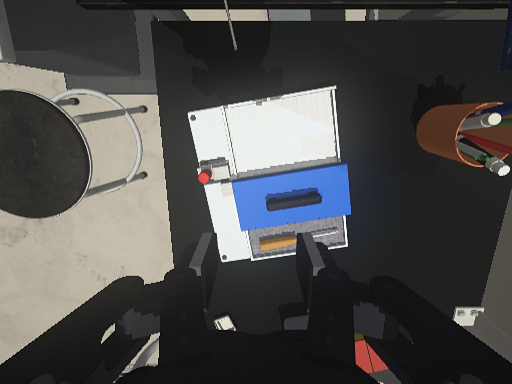

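The case is fully visible: knob (204,177), hood corners (232,180), (348,164), (351,214) and (243,230), handle ends (268,204) and (320,198), stored handle near (278,242).

Run:
```python
from h import *
d=np.load('pics/w1s.npz'); W=cam('wrist',d); S=cam('side'); w=np.load('pics/w1.npy'); s=np.load('pics/side0.npy')
kb=blobs(w,(0,140,80),(8,255,255),30); print([(b[0],b[1],b[2]) for b in kb[:4]])
bl=blobs(w,(100,150,60),(125,255,255),500)[0]; c,_=cv2.findContours(bl[3].astype(np.uint8),0,1); rect=cv2.minAreaRect(c[0]); P=cv2.boxPoints(rect); print(rect)
ap=cv2.approxPolyDP(c[0],6,True)[:,0]; 
Q=[plane(W,p,.041) for p in ap]; print(ap.tolist(),np.round(Q,4).tolist())
# black handle inside hood
g=cv2.cvtColor(w,cv2.COLOR_RGB2GRAY); roi=np.zeros_like(g); cv2.fillPoly(roi,[cv2.convexHull(c[0])],1)
m=((g<50)&(roi>0)&(w[...,2]<60)).astype(np.uint8); n,l,st,ce=cv2.connectedComponentsWithStats(m); i=1+np.argmax(st[1:,4]); print('handle',ce[i],st[i])
hs=(259-4,241)
print('handle tri',tri(W,ce[i],S,(254.5,240.5)), 'plane',plane(W,ce[i],.055))
k=[b for b in kb if abs(b[1][0]-204)<15 and abs(b[1][1]-177)<15][0]
print('knob tri',tri(W,k[1],S,(197,238)),'top',plane(W,k[1],.052))
sy=[b for b in blobs(w,(12,120,60),(28,255,255),60) if 240<b[1][1]<0 or (230<b[1][1]<255 and 240<b[1][0]<320)]
print([(b[1],b[2]) for b in sy]); print('stored',tri(W,sy[0][1],S,(244.9,274.7)),plane(W,sy[0][1],.021))
for p in [(189,113),(336,88),(347,245),(222,262)]: print(plane(W,p,.02).round(4))
```

```text
[(np.int32(662), array([367.5, 357.7]), array([355, 339,  33,  35], dtype=int32)), (np.int32(378), array([488.9, 143.4]), array([458, 131,  54,  24], dtype=int32)), (np.int32(94), array([203.1, 177.3]), array([198, 172,  11,  11], dtype=int32))]
((292.5716247558594, 197.06246948242188), (50.919715881347656, 116.39381408691406), 81.7028579711914)
[[346, 164], [232, 183], [241, 229], [350, 214]] [[0.6489, -0.3055, 0.041], [0.4825, -0.3337, 0.041], [0.4945, -0.4077, 0.041], [0.6617, -0.383, 0.041]]
handle [318.6 194.4] [317 193   4   4   5]
handle tri (array([ 0.5908995 , -0.34953081,  0.05116008]), np.float64(0.036759440858828485)) plane [ 0.6087446 -0.34732    0.055    ]
knob tri (array([ 0.44123326, -0.32535831,  0.03893084]), np.float64(0.0030702582355855855)) top [ 0.4422201  -0.32234269  0.052     ]
[(array([277.4, 242.7]), array([260, 236,  37,  15], dtype=int32))]
stored (array([ 0.55336649, -0.4417984 ,  0.01968631]), np.float64(0.0003554011489422216)) [ 0.55308939 -0.44115183  0.021     ]
[ 0.4208 -0.234   0.02  ]
[ 0.6318 -0.2003  0.02  ]
[ 0.6689 -0.4459  0.02  ]
[ 0.4598 -0.4776  0.02  ]
```

```bash
python3 -m handwheel '[[[-2,-0,-1,0,-0.15,0,0.2],[-4,2,-2,0,-0.3,0,0.2],[-6,6,-2.3,0,-0.45,0,0.2],[-7.7,10,-2.3,0,-0.6,0,0.2],[-7.7,13,-2.3,0,-0.75,0,0.2],[-7.7,15,-2.3,0,-0.9,0,0.2],[-7.7,17,-2.3,0,-1.05,0,0.2],[-7.7,17,-2.3,0,-1.2,0,0.2],[-7.7,17,-2.3,0,-1.35,0,0.2],[-7.7,17,-2.3,0,-1.5,0,0.2],[-7.7,17,-2.3,0,-1.64,0,0.2],[-7.7,17,-2.3,0,-1.73,0,0.2]]]' 40
python3 - <<'E'
from h import *
st=ctrl.read_state(); w=ctrl.snapshot('wrist'); save('w2',w);s=ctrl.snapshot('side'); W=cam('wrist',st);print(st['ee_pos'],st['joint_pos'],R.from_quat(st['orientation']).as_matrix().round(3))
print(proj(W,(.443,-.323,.052)))
for b in blobs(w,(0,140,80),(8,255,255),30)[:4]: print(b[0],b[1],b[2],plane(W,b[1],.045))
E
```

```text
clock: 2.3
ee_pos: [0.4431, -0.3211, 0.1025]
orientation: [-0.456, -0.54, 0.54, 0.457]
wrist_force: [0.5, 1.0, -0.2]
grip_width: 0.0342
[ 0.44306456 -0.3211391   0.10254606] [-6.27009624e-01  6.58184255e-02 -2.06609516e-02  1.48517561e+00
 -2.98053215e-04 -7.93561149e-01] [[-0.166 -0.001 -0.986]
 [ 0.986  0.    -0.166]
 [ 0.    -1.     0.001]]
[253.24111085 196.77635157]
240 [253.2 195.2] [244 187  19  17] [ 0.44374834 -0.3229875   0.045     ]
```

View pics/w2.png

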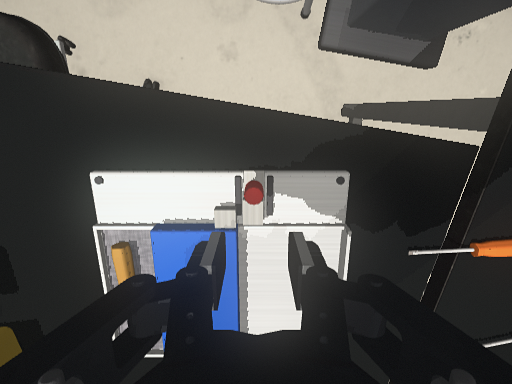

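The knob at (253,195) is centred under the fingers, within 2 mm of the estimate. I'll descend, grip, then check the width.

```bash
python3 -m handwheel '[[[-0.2,3,0,0,0,0,0.2],[-0.2,5,0,0,0,0,0.2],[-0.2,6.5,0,0,0,0,0.2],[-0.2,6.6,0,0,0,0,0.2],[-0.2,6.6,0,0,0,0,1],[-0.2,6.6,0,0,0,0,1],[-0.2,6.6,0,0,0,0,1],[-0.2,6.6,0,0,0,0,1],[-0.2,6.6,0,0,0,0,1]]]' 30
```

```text
clock: 3.3
ee_pos: [0.4435, -0.3234, 0.0369]
orientation: [-0.458, -0.539, 0.539, 0.458]
wrist_force: [-0.5, -0.4, -0.2]
grip_width: 0.0001
```

Run:
```python
from h import *
st=ctrl.read_state(); w=ctrl.snapshot('wrist'); s=ctrl.snapshot('side'); W=cam('wrist',st); S=cam('side')
for n,im in(('w',w),('s',s)):
  for b in blobs(im,(0,140,60),(8,255,255),12)[:5]: print(n,b[0],b[1],b[2])
print(proj(W,(.4437,-.323,.052)),proj(S,(.4437,-.323,.039)))
u,v=197,238
c=cv2.resize(s[170:310,130:330],(700,490),interpolation=cv2.INTER_CUBIC)
save('c3',np.hstack([c]));
```

```text
w 490 [257.4 219.5] [244 204  25  27]
s 1025 [328.9 293. ] [304 278  50  32]
s 62 [197. 238.] [194 233   7  11]
[255.63612604 228.87743584] [197.53131027 237.34138567]
```

View pics/c3.png

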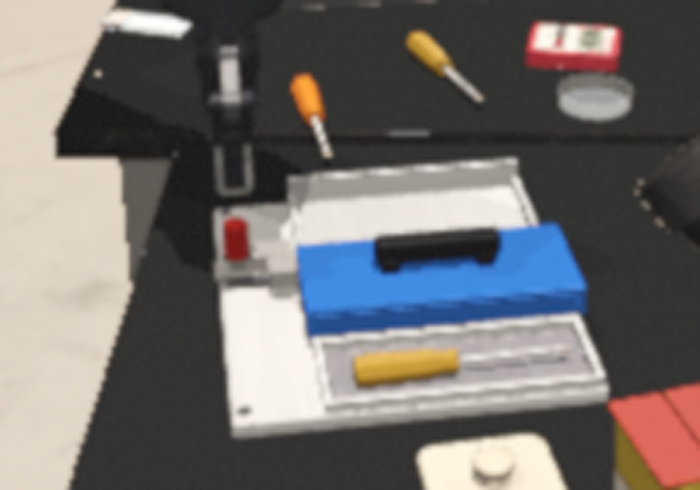

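The side crop shows the closed fingertips at about side pixel (197,224), above and behind the knob at (197,238). The hood, the stored driver and the rest are untouched. That disagrees with the reported pose, so I'll look through the wrist camera.

Run:
```python
from h import *
st=ctrl.read_state(); w=ctrl.snapshot('wrist'); save('w4',w); W=cam('wrist',st); S=cam('side'); print(st['ee_pos'],st['grip_width'],W[2],W[1].round(3).tolist())
print(proj(S,st['ee_pos']),proj(W,st['ee_pos']))
o=np.array([.5704,-.3381,0]);c,s=np.cos(.157),np.sin(.157)
for p in [(-135,130,20),(-135,-125,20),(-121,36,52),(-86,-60,41),(-86,20,41)]:
  p=np.array(p)/1e3; q=o+[c*p[0]-s*p[1],s*p[0]+c*p[1],p[2]]; print(p,q.round(4),proj(W,q).round(1))
```

```text
[ 0.44333565 -0.32332071  0.0366625 ] -0.00021217795092587003 [ 0.37169678 -0.33410137  0.21788073] [[-0.16, 0.946, 0.281], [0.987, 0.153, 0.046], [0.0, 0.285, -0.959]]
[197.40800667 238.30777374] [255.16132646 219.45313155]
[-0.135  0.13   0.02 ] [ 0.4167 -0.2308  0.02  ] [387.7 196.1]
[-0.135 -0.125  0.02 ] [ 0.4566 -0.4827  0.02  ] [ 34.  194.8]
[-0.121  0.036  0.052] [ 0.4453 -0.3215  0.052 ] [257.5 231.8]
[-0.086 -0.06   0.041] [ 0.4948 -0.4108  0.041 ] [119.9 270.9]
[-0.086  0.02   0.041] [ 0.4823 -0.3318  0.041 ] [234.3 271.3]
```

View pics/w4.png

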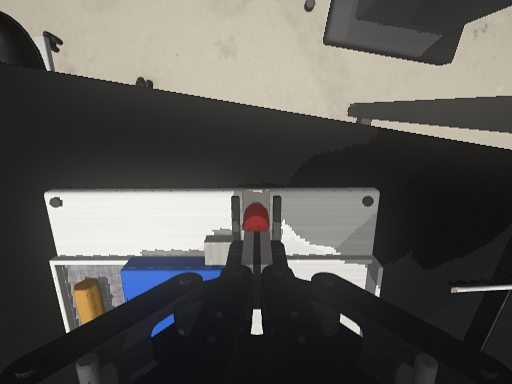

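The corners of the case in the wrist view span 333 px where 354 px was predicted. The fingertips (257,235) also stop short of the predicted TCP (255,219). I'll check that offset with the two fixed cameras and the tool-frame rays.

Run:
```python
from h import *
st=ctrl.read_state(); S=cam('side');A=cam('scene');W=cam('wrist',st); a0=np.load('pics/scene0.npy')
print('knob side+scene',tri(S,(197,238),A,(327.5,195.2)))
x,y=.4434,-.3233
for z in(.037,.05,.06,.07,.08): print(z,proj(S,(x,y,z)).round(1),proj(W,(x,y,z)).round(1))
# PnP of wrist cam from case corners (case frame 20mm) in w4 : camera height above bench
case=np.array([(-135,130,20),(-135,-125,20),(-127,122,20),(-127,-117,20)],float)/1e3
# hood opening distances at w4: two outer corners separation only
K=W[0]; d=lambda uv:W[1]@np.linalg.solve(K,[*uv,1.])
p,q=d((380,189)),d((45,189)); p/=-p[2];q/=-q[2]
print('cam height by 255mm edge',.255/np.linalg.norm((p-q))+.02, 'reported',W[2][2])
d1=np.load('pics/w1s.npz');W1=cam('wrist',d1); D=lambda uv:(lambda v:v/-v[2])(W1[1]@np.linalg.solve(K,[*uv,1.]))
c=[D(u) for u in [(189,113),(336,88),(347,245),(222,262)]]
for i,L in((0,.22),(1,.255),(2,.22),(3,.255)): print(L/np.linalg.norm(c[i]-c[(i+1)%4])+.02,W1[2][2])
a=ctrl.snapshot('scene'); save('a5',cv2.resize(a[100:290,150:400],(800,608),interpolation=cv2.INTER_CUBIC)[:600]); print(proj(A,st['ee_pos']))
```

```text
knob side+scene (array([ 0.44259077, -0.32622022,  0.03905624]), np.float64(0.0005617855237368815))
0.037 [197.4 238.2] [255.1 219.8]
0.05 [197.1 233.2] [255.  227.5]
0.06 [196.9 229.3] [254.9 234.1]
0.07 [196.7 225.4] [254.9 241.6]
0.08 [196.4 221.4] [254.8 250. ]
cam height by 255mm edge 0.2302865171253334 reported 0.21783159951473494
0.465709659423591 0.4528553275678609
0.4644535790189681 0.4528553275678609
0.47063105757940377 0.4528553275678609
0.46779803243379936 0.4528553275678609
[326.56680563 196.36787287]
```

View pics/a5.png

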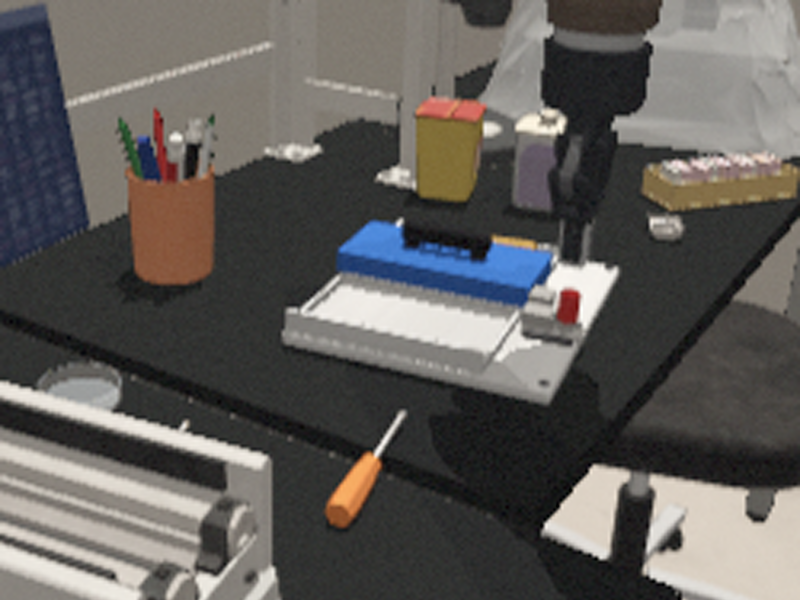

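The scene crop puts the fingertips at about full-frame (330,182), clearly above the knob. So the tips really stand higher than reported.

```bash
python3 - <<'E'
from h import *
S=cam('side');A=cam('scene')
print('tip',tri(S,(197.1,224.5),A,(329.7,182)))
E
python3 -m handwheel '[[[0,0,0,0,0,0,0.2],[0,0,0,0,0,0,0.2],[0,0,0,0,0,0,0.2],[0,1.0,0,0,0,0,0.2],[0,2,0,0,0,0,0.2],[0,2,0,0,0,0,0.2]]]'
```

```text
tip (array([ 0.44360031, -0.32919767,  0.07484158]), np.float64(0.0034959660978886513))
clock: 4.1
ee_pos: [0.4422, -0.3225, 0.0142]
orientation: [-0.456, -0.539, 0.539, 0.459]
wrist_force: [-0.5, -0.5, -0.8]
grip_width: 0.0341
```

```bash
python3 -m handwheel '[[[0,0.5,0,0,0,0,0.2],[0,1,0,0,0,0,0.2],[0,1.5,0,0,0,0,0.2],[0,1.5,0,0,0,0,1],[0,1.5,0,0,0,0,1],[0,1.5,0,0,0,0,1],[0,1.5,0,0,0,0,1]]]' 30
python3 - <<'E'
from h import *
s=ctrl.snapshot('side');a=ctrl.snapshot('scene')
save('c6',np.hstack([cv2.resize(s[190:270,160:240],(400,400),interpolation=2),cv2.resize(a[150:230,290:370],(400,400),interpolation=2)]))
E
```

```text
clock: 4.8
ee_pos: [0.4421, -0.3236, -0.001]
orientation: [-0.457, -0.538, 0.539, 0.459]
wrist_force: [-0.1, -7.6, -7.4]
grip_width: 0.0154
```

View pics/c6.png

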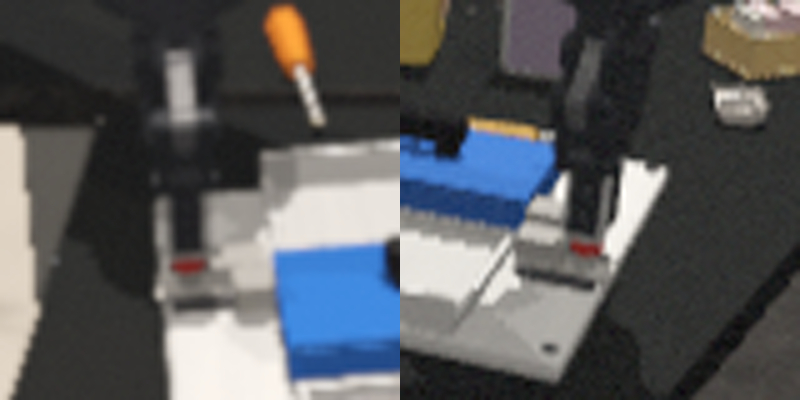

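The fingers have the knob between them, with width 15–17 mm. Now I pull 30 mm along case -x, which is tool +z.

```bash
python3 -m handwheel '[[[-0.2,0,0.5,0,0,0,1],[-0.2,0,1.2,0,0,0,1],[-0.2,0,2,0,0,0,1],[-0.2,0,2.6,0,0,0,1],[-0.2,0,3,0,0,0,1],[-0.2,0,3.1,0,0,0,1],[-0.2,0,3.1,0,0,0,1],[-0.2,0,3.1,0,0,0,1]]]' 30
python3 - <<'E'
from h import *
s=ctrl.snapshot('side'); a=ctrl.snapshot('scene');S=cam('side');A=cam('scene')
bs=[b for b in blobs(s,(0,140,50),(8,255,255),4) if b[1][0]<215 and 220<b[1][1]<260];ba=[b for b in blobs(a,(0,140,50),(8,255,255),4) if 300<b[1][0]<350 and b[1][1]>180]
print([x[:3] for x in bs+ba]); print(tri(S,bs[0][1],A,ba[0][1]))
E
```

```text
clock: 5.7
ee_pos: [0.4111, -0.3291, -0.0012]
orientation: [-0.456, -0.539, 0.539, 0.46]
wrist_force: [-2.7, 6.0, 0.6]
grip_width: 0.0153
[(np.int32(5), array([183., 244.]), array([181, 244,   5,   1], dtype=int32)), (np.int32(8), array([339. , 201.8]), array([337, 201,   6,   2], dtype=int32))]
(array([ 0.41172771, -0.33184169,  0.02689633]), np.float64(0.001134242452240122))
```

The knob moved about 31 mm, so the bolt is clear. I release, rise, then go over the hood handle.

```bash
python3 -m handwheel '[[[0,0,0,0,0,0,0.2],[0,0,0,0,0,0,0.2],[0,-2,0,0,0,0,0.2],[0,-5,0,0,0,0,0.2],[-1,-7,-2,0,0,0,0.2],[-3,-7,-6,0,0,0,0.2],[-5,-7,-10.5,0,0,0,0.2],[-5.8,-7,-14,0,0,0,0.2],[-5.8,-7,-15.4,0,0,0,0.2],[-5.8,-7,-15.4,0,0,0,0.2],[-5.8,-7,-15.4,0,0,0,0.2]]]' 30
python3 - <<'E'
from h import *
s=ctrl.snapshot('side');a=ctrl.snapshot('scene')
save('c7',np.hstack([cv2.resize(s[180:290,170:310],(400,314),interpolation=2),cv2.resize(a[140:240,230:357],(400,314),interpolation=2)]))
S=cam('side');A=cam('scene')
for b in blobs(s,(0,140,50),(8,255,255),20)+blobs(a,(0,140,50),(8,255,255),20): print(b[:2])
E
```

```text
clock: 6.9
ee_pos: [0.5724, -0.3618, 0.0677]
orientation: [-0.456, -0.538, 0.539, 0.46]
wrist_force: [-0.1, -0.3, 0.4]
grip_width: 0.0344
(np.int32(1027), array([328.9, 293. ]))
(np.int32(95), array([182.8, 238.1]))
(np.int32(64), array([340.1, 197.2]))
(np.int32(63), array([200.4, 146.5]))
```

View pics/c7.png

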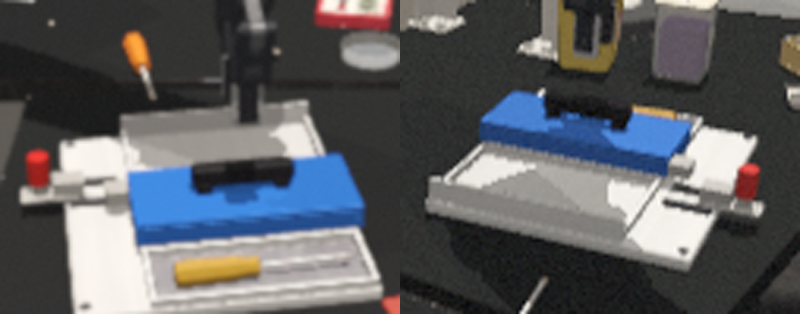

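The bolt is pulled out and the fingers are above the handle (10 pictures viewed). I descend and grip the bar.

```bash
python3 -m handwheel '[[[0,2,0,0,0,0,0.2],[0,3.5,0,0,0,0,0.2],[0,4.5,0,0,0,0,0.2],[0,5.2,0,0,0,0,0.2],[0,5.2,0,0,0,0,1],[0,5.2,0,0,0,0,1],[0,5.2,0,0,0,0,1],[0,5.2,0,0,0,0,1]]]' 30
```

```text
clock: 7.8
ee_pos: [0.5707, -0.3592, 0.0158]
orientation: [0.454, 0.539, -0.539, -0.461]
wrist_force: [-4.9, 10.7, -1.1]
grip_width: 0.0131
```

```bash
python3 -m handwheel '[[[1.5,0,0,0,0,0,1],[3,0,0,0,0,0,1],[4.5,0,0,0,0,0,1],[6,0,0,0,0,0,1],[7.5,0,0,0,0,0,1],[9,0,0,0,0,0,1],[10,0,0,0,0,0,1],[10.5,0,0,0,0,0,1],[10.5,0,0,0,0,0,1],[10.5,0,0,0,0,0,1]]]' 30
python3 - <<'E'
from h import *
s=ctrl.snapshot('side');st=ctrl.read_state();print(st['ee_pos'],st['wrist_force'])
b=blobs(s,(100,180,80),(120,255,255),200)[0]; b0=blobs(np.load('pics/side0.npy'),(100,180,80),(120,255,255),200)[0]; S=cam('side')
print(b[:3],b0[:3],plane(S,b[1],.03)-plane(S,b0[1],.03))
E
```

```text
clock: 8.8
ee_pos: [0.5532, -0.2553, 0.0161]
orientation: [0.454, 0.539, -0.539, -0.462]
wrist_force: [1.2, -2.7, -16.9]
grip_width: 0.0128
[ 0.55319581 -0.2552809   0.01604729] [  0.52725688  -2.21560781 -17.05028249]
(np.int32(1175), array([247.2, 227.1]), array([211, 214,  75,  26], dtype=int32)) (np.int32(1437), array([254.7, 250.7]), array([216, 235,  81,  30], dtype=int32)) [-0.01834946  0.10671375  0.        ]
```

The TCP travelled 105 mm and the hood's blue blob moved accordingly, so it is open. I release and rise, then measure the loose driver from the first wrist and side views.

```bash
python3 -m handwheel '[[[0,0,0,0,0,0,0.2],[0,0,0,0,0,0,0.2],[0,0,0,0,0,0,0.2],[0,-3,0,0,0,0,0.2],[0,-7,0,0,0,0,0],[0,-10,0,0,0,0,0],[0,-10,0,0,0,0,0]]]' 30
python3 - <<'E'
from h import *
w=np.load('pics/wrist0.npy'); s=np.load('pics/side0.npy')
W=cam('wrist',dict(orientation=[-.7071,.0005,.0005,.7071],ee_pos=[.5497,0,.1921]));S=cam('side')
Wc=(W[0],W[1],W[2]+[0,0,.0135])
def yel(im,box,lo=(14,90,50)):
    m=np.zeros(im.shape[:2],np.uint8);x0,y0,x1,y1=box;m[y0:y1,x0:x1]=cv2.inRange(cv2.cvtColor(im,cv2.COLOR_RGB2HSV),np.array(lo),np.array((30,255,255)))[y0:y1,x0:x1]
    c,_=cv2.findContours(m,0,1);c=max(c,key=cv2.contourArea);return cv2.minAreaRect(c)
rw=yel(w,(240,95,300,170));rs=yel(s,(240,172,275,200)); print(rw,rs)
for C in(W,Wc):
  print('tri',tri(C,rw[0],S,rs[0]),plane(C,rw[0],.009),'tip',plane(C,(298.5,203.5),.009),tri(C,(298.5,203.5),S,(267,198)))
st=ctrl.read_state();print(st['ee_pos'],st['joint_pos'])
E
```

```text
clock: 9.55
ee_pos: [0.5564, -0.2571, 0.1223]
orientation: [0.457, 0.54, -0.538, -0.459]
wrist_force: [-0.3, -0.2, 0.2]
grip_width: 0.0426
((269.3682861328125, 134.5325927734375), (51.41499328613281, 16.180288314819336), 64.79887390136719) ((251.75003051757812, 184.25001525878906), (15.55634880065918, 7.77817440032959), 45.0)
tri (array([0.56475919, 0.04048384, 0.01053551]), np.float64(0.003300835937927785)) [0.56647598 0.04038956 0.009     ] tip [ 0.60653875 -0.0504683   0.009     ] (array([ 0.60668828, -0.05066281,  0.00842507]), np.float64(0.0001222055422999983))
tri (array([0.56504233, 0.0393305 , 0.01105758]), np.float64(0.003842310235844624)) [0.56705228 0.03919688 0.009     ] tip [ 0.60859984 -0.0550283   0.009     ] (array([ 0.60750977, -0.05454594,  0.01041493]), np.float64(0.0017297083356144557))
[ 0.55638632 -0.2571368   0.12234171] [-0.4350808   0.22642668  0.19688645  1.54343851  0.00410156 -0.59784309]
```

The driver's handle is at (0.567,0.040) and its tip at (0.607,-0.051), 99 mm apart against 97 nominal, at bench height. The wrist camera is therefore sound and only the fingertips end about 30 mm above the reported TCP. I move above the driver, jaws at yaw 24°.

```bash
python3 -m handwheel '[[[3,0,-0.5,0,0.1,0,0],[7,0,-1.5,0,0.22,0,0],[11,0,-2.5,0,0.35,0,0],[15,0,-3.5,0,0.5,0,0],[19,0,-4.5,0,0.65,0,0],[23,0,-5,0,0.8,0,0],[26,0,-5.5,0,0.94,0,0],[28,0,-5.8,0,1.08,0,0],[29.2,0,-5.8,0,1.2,0,0],[29.2,0,-5.8,0,1.316,0,0],[29.2,0,-5.8,0,1.316,0,0],[29.2,0,-5.8,0,1.316,0,0]]]' 30
python3 - <<'E'
from h import *
st=ctrl.read_state();w=ctrl.snapshot('wrist');W=cam('wrist',st);M=R.from_quat(st['orientation']).as_matrix();print(st['ee_pos'],M.round(3).tolist())
for b in blobs(w,(14,90,50),(30,255,255),100)[:4]:
  c,_=cv2.findContours(b[3].astype(np.uint8),0,1);r=cv2.minAreaRect(c[0]);P=cv2.boxPoints(r);e=sorted(((P[i]+P[(i+1)%4])/2 for i in range(4)),key=lambda p:np.linalg.norm(p-r[0]))[2:]
  q=[plane(W,p,.009) for p in e];c0=plane(W,r[0],.009);d=q[1]-q[0];print(b[0],r[0],c0,'len',np.linalg.norm(d),'ang',np.degrees(np.arctan2(d[1],d[0])),'tool delta cm',100*M.T@(c0-st['ee_pos']))
save('w8',w)
E
```

```text
clock: 10.75
ee_pos: [0.5664, 0.0403, 0.1238]
orientation: [-0.69, -0.148, 0.147, 0.693]
wrist_force: [0.5, -0.6, -0.7]
grip_width: 0.0427
[0.56639089 0.04032297 0.1238432 ] [[0.913, 0.0, -0.409], [0.408, 0.005, 0.913], [0.002, -1.0, 0.004]]
1009 (255.0, 179.5) [0.56500069 0.04075621 0.009     ] len 0.06445618538183782 ang -66.03730952316917 tool delta cm [-0.13337292 11.48436861  0.04783195]
479 (138.1138153076172, 220.63450622558594) [ 0.46579625 -0.05476917  0.009     ] len 0.06143751659523972 ang -76.94371911176192 tool delta cm [-13.09050508  11.4373798   -4.61872004]
```

View pics/w8.png

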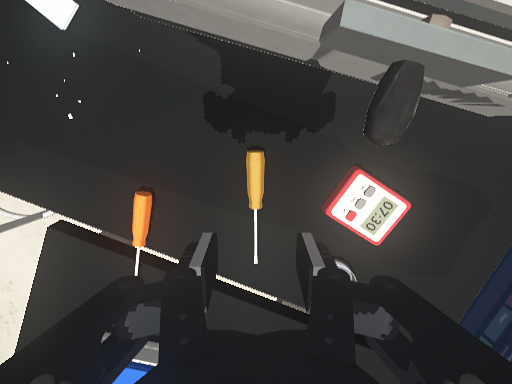

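The view shows the yellow handle at (255,180), aligned between the jaws; delta is -1.3 mm, length 64 mm, angle -66°. Timer and dish are clear (11 pictures viewed). I descend with force checks.

```bash
python3 -m handwheel '[[[-0.1,4,0,0,0,0,0],[-0.1,8,0,0,0,0,0],[-0.1,11,0,0,0,0,0],[-0.1,12.5,0,0,0,0,0],[-0.1,13.5,0,0,0,0,0.1],[-0.1,14.2,0,0,0,0,0.1],[-0.1,14.4,0,0,0,0,0.1]]]' 30
python3 - <<'E'
from h import *
s=ctrl.snapshot('side');np.save('pics/s9.npy',s);S=cam('side');st=ctrl.read_state();print(st['wrist_force'],proj(S,(.566,.04,0)),proj(S,(.566,.04,.03)))
E
```

```text
clock: 11.5
ee_pos: [0.566, 0.0404, -0.0197]
orientation: [-0.69, -0.148, 0.147, 0.693]
wrist_force: [0.2, 0.6, -0.5]
grip_width: 0.0383
[-0.62142023 -0.43322903  0.4875079 ] [252.72928156 187.51759099] [252.69936881 178.27100748]
```

```bash
python3 -m handwheel '[[[0,0.3,0,0,0,0,0.1],[0,0.5,0,0,0,0,0.1],[0,0.5,0,0,0,0,1],[0,0.5,0,0,0,0,1],[0,0.5,0,0,0,0,1],[0,0.5,0,0,0,0,1]]]' 40
```

```text
clock: 12.15
ee_pos: [0.5663, 0.0405, -0.0243]
orientation: [-0.69, -0.149, 0.147, 0.693]
wrist_force: [-0.7, -0.2, 3.0]
grip_width: 0.018
```

Gripped (the reading runs about 1–2 mm low, so 20 mm). I lift and confirm.

```bash
python3 -m handwheel '[[[0,-1,0,0,0,0,1],[0,-4,0,0,0,0,1],[0,-8,0,0,0,0,1],[0,-12,0,0,0,0,1],[0,-14.4,0,0,0,0,1],[0,-14.4,0,0,0,0,1],[0,-14.4,0,0,0,0,1]]]' 40
python3 - <<'E'
from h import *
st=ctrl.read_state();s=ctrl.snapshot('side');w=ctrl.snapshot('wrist');W=cam('wrist',st)
for b in blobs(s,(14,110,60),(30,255,255),20): print('side',b[:3])
for b in blobs(w,(14,90,50),(30,255,255),100): print('w',b[:3])
# shaft: bright thin pixels below handle
g=cv2.cvtColor(w,cv2.COLOR_RGB2HSV); 
# case position via fixed cams
S=cam('side')
sy=[b for b in blobs(s,(14,110,60),(30,255,255),60) if 225<b[1][0]<265 and b[1][1]>260][0]
print('stored plane',plane(S,sy[1],.021),'before',plane(S,(244.9,274.7),.021),st['ee_pos'])
E
```

```text
clock: 12.85
ee_pos: [0.5662, 0.0398, 0.1201]
orientation: [-0.69, -0.149, 0.146, 0.693]
wrist_force: [-0.5, -0.2, -1.7]
grip_width: 0.018
side (np.int32(1585), array([329.2, 324.3]), array([306, 291,  47,  59], dtype=int32))
side (np.int32(232), array([244.8, 274.3]), array([231, 270,  30,  10], dtype=int32))
side (np.int32(119), array([325.1, 123.2]), array([319, 116,  14,  15], dtype=int32))
side (np.int32(98), array([213.6, 378.8]), array([209, 372,  12,  12], dtype=int32))
side (np.int32(56), array([217.4, 196.7]), array([214, 192,   8,  11], dtype=int32))
side (np.int32(50), array([183.6, 369.6]), array([179, 363,  12,  14], dtype=int32))
side (np.int32(40), array([253.7, 139.2]), array([250, 136,   8,   8], dtype=int32))
side (np.int32(35), array([219.5,  99.1]), array([213,  96,  14,   7], dtype=int32))
side (np.int32(33), array([169. , 380.7]), array([164, 376,  10,   8], dtype=int32))
w (np.int32(3405), array([256.4, 237.7]), array([239, 187,  36, 110], dtype=int32))
w (np.int32(500), array([137.4, 220.8]), array([132, 197,  13,  52], dtype=int32))
stored plane [ 0.55336164 -0.44225845  0.021     ] before [ 0.55359885 -0.4436865   0.021     ] [0.56622779 0.03979686 0.12013009]
```

The driver is lifted, and the side blob of the stored one has not moved. Carry it to case (-33,-20), world (0.539,-0.364), turning back +75°.

```bash
python3 -m handwheel '[[[-1,0,-2,0,-0.08,0,1],[-3,0,-6,0,-0.2,0,1],[-5,0,-10,0,-0.33,0,1],[-7.5,0,-14,0,-0.46,0,1],[-10,0,-18.5,0,-0.6,0,1],[-12,0,-22.5,0,-0.74,0,1],[-14.5,0,-27,0,-0.88,0,1],[-16.5,0,-31,0,-1.02,0,1],[-18,0,-34,0,-1.15,0,1],[-19,0,-35.7,0,-1.25,0,1],[-19,0,-35.7,0,-1.31,0,1],[-19,0,-35.7,0,-1.31,0,1]]]' 40; python3 -m handwheel '[[[0,0,0,0,0,0,1]]]' 40
python3 - <<'E'
from h import *
st=ctrl.read_state();w=ctrl.snapshot('wrist');W=cam('wrist',st);M=R.from_quat(st['orientation']).as_matrix();print(st['ee_pos'],M.round(3).tolist())
np.save('pics/w10.npy',w);save('w10',w)
for b in blobs(w,(14,90,50),(30,255,255),100)[:4]:
  c,_=cv2.findContours(b[3].astype(np.uint8),0,1);r=cv2.minAreaRect(c[0]);print(b[0],r)
  for z in(.021,): print(plane(W,r[0],z))
b=blobs(w,(100,150,60),(125,255,255),300)[0];c,_=cv2.findContours(b[3].astype(np.uint8),0,1);print('hood',cv2.approxPolyDP(c[0],6,True)[:,0].tolist())
E
```

```text
clock: 14.15
ee_pos: [0.5368, -0.364, 0.1147]
orientation: [0.456, 0.539, -0.537, -0.461]
wrist_force: [-0.3, 0.5, -0.3]
grip_width: 0.0179
clock: 14.25
ee_pos: [0.5365, -0.3636, 0.1138]
orientation: [0.456, 0.539, -0.537, -0.462]
wrist_force: [-0.0, 0.4, -0.4]
grip_width: 0.0183
[ 0.53653058 -0.36357296  0.11383439] [[-0.157, -0.004, -0.988], [0.988, 0.007, -0.157], [0.008, -1.0, 0.003]]
4226 ((31.5, 311.5), (103.0, 63.0), 90.0)
[ 0.72119686 -0.58934729  0.021     ]
3338 ((256.5, 242.0), (108.0, 35.0), 90.0)
[ 0.5977713  -0.35225157  0.021     ]
1103 ((175.0, 190.50001525878906), (62.0903205871582, 20.000247955322266), 84.2894058227539)
[ 0.55469162 -0.44084974  0.021     ]
hood [[418, 135], [380, 136], [329, 163], [319, 277], [354, 272], [394, 295]]
```

```bash
python3 -m handwheel '[[[0,3.5,-0.2,0,0,0,1],[0,7,-0.2,0,0,0,1],[0,9.5,-0.2,0,0,0,1],[0,11,-0.2,0,0,0,1],[0,11.8,-0.2,0,0,0,1],[0,12.2,-0.2,0,0,0,1],[0,12.4,-0.2,0,0,0,1],[0,12.4,-0.2,0,0,0,1]]]' 40
```

```text
clock: 15.1
ee_pos: [0.5384, -0.3625, -0.0095]
orientation: [0.457, 0.539, -0.537, -0.461]
wrist_force: [-0.7, 0.2, -0.6]
grip_width: 0.0182
```

No contact yet; 2 mm more, then look before releasing.

```bash
python3 -m handwheel '[[[0,0.1,0,0,0,0,1],[0,0.2,0,0,0,0,1],[0,0.25,0,0,0,0,1],[0,0.25,0,0,0,0,1]]]' 40
python3 - <<'E'
from h import *
s=ctrl.snapshot('side');a=ctrl.snapshot('scene');w=ctrl.snapshot('wrist')
r=lambda i,sz:cv2.resize(i,sz,interpolation=cv2.INTER_CUBIC)
save('c11',np.vstack([np.hstack([r(s[200:300,180:313],(400,300)),r(a[150:240,230:350],(400,300))]),np.hstack([r(w[90:384,30:422],(400,300)),r(w[200:320,200:360],(400,300))])]))
E
```

```text
clock: 15.5
ee_pos: [0.5384, -0.3625, -0.0119]
orientation: [0.457, 0.539, -0.537, -0.461]
wrist_force: [0.2, 0.2, -1.4]
grip_width: 0.0184
```

View pics/c11.png

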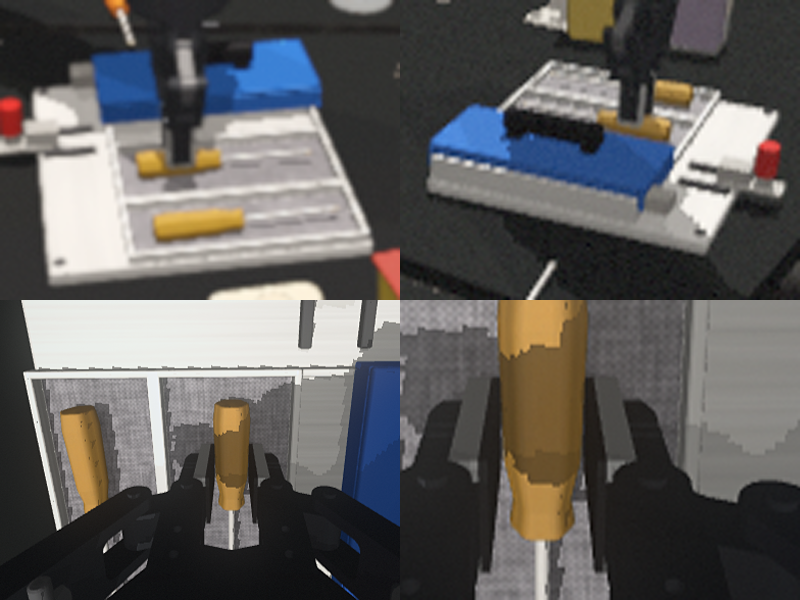

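The driver sits over the middle bay, parallel to the lane, with its handle at the bolt end; the hood is open and the bolt out. Twelve pictures have been viewed. I release gently and lift straight up.

```bash
python3 -m handwheel '[[[0,0,0,0,0,0,0.35],[0,0,0,0,0,0,0.3],[0,0,0,0,0,0,0.3],[0,-1,0,0,0,0,0.3],[0,-3,0,0,0,0,0.3],[0,-7,0,0,0,0,0.3],[0,-11,0,0,0,0,0.3],[0,-14,0,0,0,0,0.3],[0,-14,0,0,0,0,0.3],[0,-14,0,0,0,0,0.3]]]' 20
python3 - <<'E'
from h import *
st=ctrl.read_state();w=ctrl.snapshot('wrist');s=ctrl.snapshot('side');a=ctrl.snapshot('scene');W=cam('wrist',st);S=cam('side');A=cam('scene');print(st['grip_width'],st['wrist_force'])
o=np.array([.5685,-.339]);th=np.radians(9.05)
tocase=lambda p:1e3*np.r_[np.array([[np.cos(th),np.sin(th)],[-np.sin(th),np.cos(th)]])@(p[:2]-o),p[2]]
rects=[]
for n,im,C in(('w',w,W),('s',s,S)):
 for b in blobs(im,(14,90,50),(30,255,255),60):
  c,_=cv2.findContours(b[3].astype(np.uint8),0,1);c=max(c,key=cv2.contourArea);r=cv2.minAreaRect(c);P=cv2.boxPoints(r);e=sorted(((P[i]+P[(i+1)%4])/2 for i in range(4)),key=lambda p:np.linalg.norm(p-r[0]))[2:]
  q=[tocase(plane(C,p,.021)) for p in e];d=q[1]-q[0]; c0=tocase(plane(C,r[0],.021))
  if abs(c0[0])<100 and -130<c0[1]<60: print(n,b[0],np.round(r[0],1),'case',c0.round(1),'len',np.linalg.norm(d).round(1),'ang',np.degrees(np.arctan2(d[1],d[0])).round(1)); rects.append((n,c0[1],r[0]))
for k in(lambda y:y>-60,lambda y:y<-60):
  u=[r[2] for r in rects if r[0]=='w' and k(r[1])];v=[r[2] for r in rects if r[0]=='s' and k(r[1])]
  if u and v: p=tri(W,u[0],S,v[0]);print('tri',tocase(p[0]).round(1),p[1])
b=blobs(s,(100,180,80),(120,255,255),200)[0];print('hood',b[1])
for lo in((0,150,80),(172,150,80)):
  for nm,im in(('0',np.load('pics/side0.npy')),('now',s)): print('timer',nm,[x[:2] for x in blobs(im,lo,(lo[0]+7,255,255),5) if 275<x[1][0]<315 and 170<x[1][1]<195])
d=cv2.absdiff(np.load('pics/side0.npy'),s)[175:206,278:315].max(2); print('timer/dish diff px>40:',(d>40).sum())
E
```

```text
clock: 16.65
ee_pos: [0.5392, -0.3637, 0.1293]
orientation: [0.457, 0.539, -0.537, -0.461]
wrist_force: [-0.2, -0.4, -0.8]
grip_width: 0.0299
0.029908448914157306 [-0.23415313 -0.43409013 -0.81741688]
w 993 [179.4 183.9] case [-29.4 -98.6  21. ] len 63.4 ang 0.6
w 984 [257. 181.] case [-32.3 -17.8  21. ] len 62.2 ang -0.0
s 247 [245.5 274.4] case [ -29.7 -100.2   21. ] len 60.9 ang -178.9
s 213 [238.5 254. ] case [-34.4 -20.3  21. ] len 59.5 ang 171.2
tri [-33.1 -17.8  19.7] 0.0020997498480862936
tri [-29.4 -98.8  20.1] 0.000387342895619485
hood [246.7 227.4]
timer 0 []
timer now []
timer 0 [(np.int32(97), array([292. , 187.1]))]
timer now [(np.int32(93), array([292.4, 187.2]))]
timer/dish diff px>40: 0
```

```bash
python3 -c "
from rig import ctrl
print(ctrl.finish_job())"
```

```text
the job is handed in; nothing more can be done
None
```

I pulled the bolt, opened the hood fully, laid the yellow screwdriver in the middle bay, let go of it and handed the job in. The robot's clock stood at about 17 s of the 61 s allowed; no verdict came back.

**Last checks, just before handing in:**

| Check | Measured |
|---|---|
| Bolt pulled | about 31 mm |
| Hood slid | about 105 mm, and it stayed there |
| Loose screwdriver's handle centre, case frame | (-33, -18, 20) mm |
| Its angle to the lane (wrist view) | about 0°, handle at the bolt's end |
| Stored screwdriver | moved about 1 mm or less |
| Timer and dish | no visible change |
| Gripper | open, about 14 cm clear |

**What failed or disagreed:**
- **First grasp of the knob:** it closed on nothing. The fingertips end about 30 mm above the reported TCP height, so I corrected for that from the camera views and lowered the tool further on every later grasp.
- **Suspected camera error:** a check on the case edges suggested the wrist camera was 13 mm off in height. The loose screwdriver's known length contradicted this. The likely cause is that I had assumed the wrong height for those edges, so I dropped that correction.
- **Final angle, side view:** the coarse side camera put the screwdriver about 9° off the lane, just inside the 10° limit. The closer wrist view gave 0°, and I trusted that one.

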